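Load a printing block into the UV exposure box and latch its lid

ROBOT

A 7-joint arm with a two-finger parallel gripper is mounted at the origin on the work surface. World frame = base frame: x ahead of the robot, y to its left, z up, the work surface at z = 0. Lengths are in m, angles in rad, forces in N, time in s.
With the tool pointing down it reaches from about 0.4 to 0.875 m from the base axis. Payload 19.3 kg.
Tool frame: the origin (TCP) lies on the centre line of the jaws, within the pads' length; the fingertips stand 8 mm ahead of it and the grasp point (between the pads) lies 11 mm behind it; z points along the fingers, y is the line along which they close (so a half turn about z gives the same grasp; the last joint's range is limited). The gripper opens to 85 mm and grips with 20 to 120 N. Pads are 22 mm wide; open, the fingers measure 114 mm over their backs; the gripper's body (76 mm by 85 mm) begins 54 mm behind the grasp point. The pads swing forward as they close: fully open they stand 13 mm farther back than shut.
Start: joints at [-1.351, 0.521, -0.036, 1.599, 0.021, 1.021, -0.113], TCP at [0.179, 0.599, 0.213] pointing down, gripper open.
Joint ranges: [-2.91, 2.91], [-0.3, 2.13], [-1.5, 1.42], [0.17, 2.43], [-1.26, 4.41], [0.16, 1.93], [-2.52, 2.52]. Speed limits (rad/s): [1.89, 1.89, 2.39, 2.39, 3.01, 3.01, 3.01].

INTERFACE

Orientations are given as [roll, pitch, yaw] about the fixed x, y, z axes, in that order (R = Rz(yaw) Ry(pitch) Rx(roll)).
In Python, from workcell import status, grab_frame, camera_params, bot, search_frame, silhouettes gives the robot as it stands.
- The arm moves only by the shell command python3 -m creep 'ROWS' [FORCE]. ROWS is JSON, a list of rows, each a list of 5 numbers: the shift along the tool's x, y, z in units of 60 mm (1.0 is 60 mm), then the turn about the tool's z in units of 8 degrees (1.0 is 8 degrees), then the opening, from 0 (shut) to 1 (fully open). In form: [[x, y, z, twist, hand], ...]. A call has 1 to 5 rows; each row is the pose to reach, as a shift and turn from the pose commanded when the call began, along the tool's axes at that moment; what a row does not reach only later rows make up. A row lasts 1/8 s, in which the tool goes at most 62.5 mm and 10.7 degrees, less where a joint would pass 70% of its speed; a pose out of reach is approached as far as the arm can. A call with a gripper value outside its range is refused whole. The fingers move at their own pace and stop on an object; FORCE is the grip in N (left out, the last holds). Time passes only in rows, so rows that repeat a pose let the fingers close. It gives the time, the measured TCP pose, the force, the opening and the grip force at its end, in the units of the state.
- status.observe(): the state, without advancing time (a new reading comes with each control period).
- grab_frame(name): name is "side" or "top"; returns the picture (400x640x3 uint8, blue, green, red); there is no depth.
- camera_params(name): a dict with "K" (3x3 intrinsics, pixels), "k1" (the pictures are not rectified: a ray, as slopes to the right and down, at radius r is drawn at 1 + k1 r^2 times it, then the intrinsics apply), "rvec" (rotation vector, rad) and "tvec" (3), from world to camera coordinates, as OpenCV has them. Camera axes: x right, y down, z forward; pixel columns grow to the right and rows downward; lengths in m; the calibration is good to about 2 mm. A picture is of the moment at which its call begins. camera_params takes no time and is no camera call.
- bot.job_done(): hands the job in; it is judged then, once.
Trained networks look in the newest picture that a camera, given by its name, has taken for a name from the list of things; names that differ only in an ending like _2 or _b are one class to them, and where a whole thing is asked for, a point or a joint stands for the part that bears it (a point fixed in the world has none). Each returns a list of dicts, best first, with "p" (0 to 1); they miss things now and then, are a little off and sometimes report something else, mostly with a low value. They report only what shows in the picture. A call takes as long as a camera call. They do not tell look-alikes from the thing itself.
- search_frame(camera, name): "extent" ([left, top, right, bottom] as shares, 0 to 1, of the picture: columns of its width, rows of its height, round what is visible of it).
- silhouettes(camera, name): "mask" (400x640 bool, what is visible of it) and "extent" ([left, top, right, bottom] as shares, 0 to 1, of the picture: columns of its width, rows of its height, round what is visible of it).
The state is a dict: "clock": time; "qpos": joint angles; "qd": joint speeds; "joint_efforts": joint torques, N m; "position": TCP position; "tool_rot": TCP orientation; "force": force on the tool from outside, world axes, zero at the start; "moment": the same for the moment, N m; "grip_width": finger opening in m; "finger_force": force on a finger pad.
Only numpy, scipy, OpenCV 4.12 (cv2) and the standard library are available. Lean on these libraries where they do the work, as an engineer would, in place of code of your own. Each camera call takes 0.05 s, during which the arm holds its last target. There are 200 camera calls.

TASK

Load the long printing block into the UV exposure box: set it down flat on the low level apron at the foot of the ramp, lengthwise, and let go of it, then push it up the ramp until it rests against the top stop. Then swing the open lid shut over it and turn the T-handle a quarter turn clockwise until it stops, so that the lid is drawn tight onto its gasket. Leave everything else on the bench where it is.

Things in the scene. Friction and masses are not known exactly. Their poses are not given: they have to be found in the camera images.
- block: the printing block to load: a rectangular wooden block with a grey relief plate on top, 96 long (its x) x 60 wide (its y) x 24 high mm, 0.11 to 0.23 kg, lying flat on the bench beyond the exposure box with its plate up. Origin: centre of its underside, z up. Either end may go first. Take it across its 60 mm width.
- square_block: bystander: a square block of the same make, 60 x 60 x 24 mm. Origin: centre of its underside. The two blocks may lie in each other's places.
- exposer: the fixed exposure box, a grey and aluminium unit 400 mm long. Origin: on the bench under its middle; x points along its length, up the ramp (roughly to the robot's left), y to the left of that (roughly towards the robot), z up. From low to high x: a level apron, a ramp between two rails, and at the ramp's upper half a walled chamber with the top stop, the open lid hinged behind it.
- apron (a point): centre of the apron's top face: a level plate 126 mm long, 110 wide, its top 12 mm above the bench. Axes as the exposer's; the exposer's origin lies 137.5 mm ahead along x. From 40 mm ahead of this point a flared mouth (walls 20 mm high) narrows from 88 to 72 mm.
- ramp_foot (a point): middle of the line where the apron meets the ramp deck, 62.5 mm ahead of point apron. From here the deck rises straight at 0.157 rad (9 degrees) to the stop, 243 mm on. Rails 20 mm high, 68 mm apart, so that no finger fits beside the block; from 125 mm up the ramp they become chamber walls 40 mm high. Friction holds the block anywhere on the ramp; pushing it takes 1 to 4 N. Axes as the exposer's.
- stop (a point): middle of the foot of the top stop's face, where the deck meets it. Its x points up along the slope, its y across, its z square to the deck: the block lies against the stop when its origin is at x = -48 mm, y = 0 +- 4 mm, z = 0 here.
- lid (a joint): hinge angle of the lid, rad: 0 = shut and drawn tight on the gasket, about 0.04 = shut, resting on the uncompressed gasket, 2.0 = open against its stay (it starts at 1.9 to 2.0). Upright is 1.73, so it leans back a little. Pushed over past upright (below about 1.65) it falls shut on its own, damped, in 1 to 2 s. Pushing takes 1 to 5 N near its free edge.
- lid_hinge (a point): on the lid's hinge line, in the middle of its width, just above and behind the top stop. Its y lies along the hinge line (exposer's y); its x and z turn with the lid: the lid is an 88 mm wide, 8 mm thick panel that runs 134 mm from here along this point's -x; z is the lid's outer face normal (up when shut).
- lid_edge (a point): middle of the lid's free edge on its outer face, 134 mm from the hinge line; axes as lid_hinge. A flap 62 mm wide hangs 35 mm from the inner face there. At its -y side an ear, 50 mm long from the free edge, reaches out to 87 mm from the lid's middle and carries the T-handle, 64 mm aside; the outer face elsewhere is bare.
- t_handle (a point): centre of the T-handle's cross bar, on its turning axis (this point's z, square to the lid, outwards). The bar is 64 long (x of this point) x 11 wide x 14 mm high, its underside 21 mm clear above the lid, on a 14 mm stem. With the lid shut it is 0.11 m above the bench, its axis leaning 9 degrees to the exposer's -x; a vertical tool can turn it.
- latch (a joint): turn of the T-handle, rad: 0 = loose, bar along the box (starts at 0 to 0.15), 1.571 = end stop, fully latched, bar across the box. It grows clockwise seen from above the shut lid. Takes about 0.1 to 0.3 N m; stays where it is left. Turned before the lid is shut, its tongue will not pass the keeper.
- solvent: bystander: amber bottle, 60 mm across, 170 mm high; origin under its middle
- ink_jar: bystander: small white jar, 54 mm across, 48 mm high; origin under its middle
- gouge: bystander: mushroom-handled carving gouge about 150 mm long, lying to the right; origin on the bench near its handle
- stamp: bystander: black rubber disc, 68 mm across, 14 mm high; origin under its middle
- mug: bystander: white mug, 76 mm across, 85 mm high; origin under its middle
Things that resemble listed ones, but are neither listed nor needed, are in the scene too. Leave any pink or yellow look-alike of the block alone.

How it is judged:
By the outcome, as a careful person would: the job done as asked, in the order asked, and still so for the second after the job is handed in, with the robot touching nothing.
It also fails if it takes over 72 s, if anything falls off the work surface, if the arm or the gripper's body presses on something with over 40 N, if the wrist force passes 120 N, or if a joint passes its speed limit or range.

## Working session

There is one attempt and no reset: what is moved stays moved. The work goes in short steps, Python scripts to look and compute and a shell command to move; the robot and the scene stay as the last step left them, time stands still between calls to the robot, and variables do not carry over. Pictures are saved under pics/ and viewed, at most 10 in all, crops included, and the job is handed in when it is done.

```bash
ls; mkdir -p pics; python3 - <<'E'
from workcell import status, grab_frame, camera_params, search_frame
import cv2
s=status.observe(); print(s)
for c in("side","top"):
    cv2.imwrite(f"pics/{c}0.png",grab_frame(c)); print(c,camera_params(c))
    for n in("block","square_block","t_handle","lid","exposer"):
        print(n,[( [round(a*b) for a,b in zip(d["extent"],(640,400,640,400))],round(d["p"],2)) for d in search_frame(c,n)])
E
```

```text
pics
{'clock': 0.0, 'qpos': array([-1.35118784,  0.52201636, -0.03629168,  1.59997766,  0.02120708,
        1.02111722, -0.11283521]), 'qd': array([ 0.00041502,  0.00122228, -0.00021169,  0.00194119,  0.00083874,
       -0.00030724,  0.00034188]), 'joint_efforts': array([-3.80133197e-04, -9.27105188e+01,  1.97979659e+00, -3.69924974e+01,
        1.78516813e-02,  8.24369345e-03, -3.04673279e-05]), 'position': array([0.17856435, 0.59858456, 0.21293555]), 'tool_rot': array([-3.14046389e+00,  1.04830571e-04,  2.85171123e+00]), 'force': array([0.0239723 , 0.12337082, 0.58096503]), 'moment': array([-0.02148852,  0.00991105,  0.01523475]), 'finger_force': 0.0, 'grip_width': 0.08530903162978563}
side {'K': array([[444.40621074,   0.        , 323.74251077],
       [  0.        , 444.40621074, 203.90034505],
       [  0.        ,   0.        ,   1.        ]]), 'k1': 0.026467696830619305, 'rvec': array([ 0.68013534,  2.55384161, -1.20060073]), 'tvec': array([ 0.45228377, -0.1218896 ,  1.65506921])}
block [([203, 183, 237, 199], 0.95), ([298, 133, 324, 152], 0.65), ([242, 172, 272, 194], 0.58)]
square_block [([276, 210, 295, 226], 0.58)]
t_handle [([353, 178, 368, 209], 0.47)]
lid [([346, 167, 393, 213], 0.75)]
exposer [([293, 168, 390, 236], 0.62)]
top {'K': array([[431.24519626,   0.        , 320.36442306],
       [  0.        , 431.24519626, 207.65472721],
       [  0.        ,   0.        ,   1.        ]]), 'k1': -0.03277181686095759, 'rvec': array([ 2.14982098, -2.11839594,  0.17089406]), 'tvec': array([0.0336972 , 0.59007961, 1.1748494 ])}
block [([412, 129, 452, 171], 0.86), ([459, 273, 484, 313], 0.74), ([402, 180, 441, 200], 0.65), ([252, 216, 422, 271], 0.17)]
square_block [([335, 178, 358, 202], 0.93)]
t_handle [([257, 221, 283, 228], 0.64)]
lid [([255, 217, 292, 266], 0.84)]
exposer [([255, 217, 423, 276], 0.95)]
```

```bash
python3 - <<'E'
import cv2
a=cv2.imread("pics/top0.png")[100:340,180:520]
cv2.imwrite("pics/topc.png",cv2.resize(a,(800,565),interpolation=cv2.INTER_CUBIC))
a=cv2.imread("pics/side0.png")[110:260,190:410]
cv2.imwrite("pics/sidec.png",cv2.resize(a,(800,545),interpolation=cv2.INTER_CUBIC))
E
```

```text
(no output)
```

View pics/topc.png

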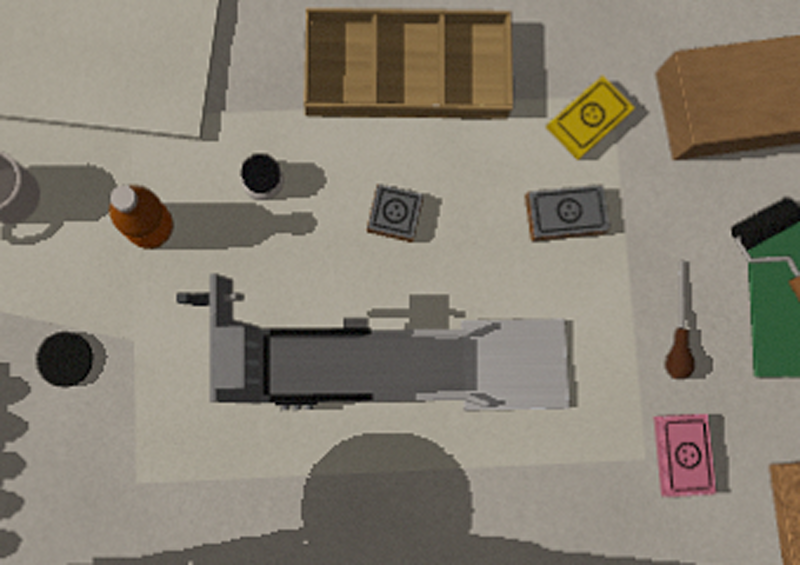

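View pics/sidec.png

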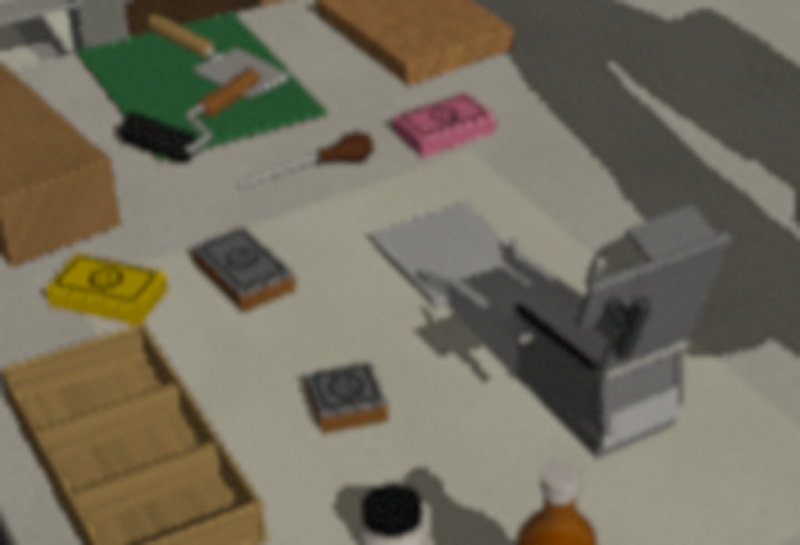

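The candidates in the top picture are grey long (421,190), grey square (346,190), yellow (432,150) and pink (471,293). The grey long one beyond the box fits: it has a wooden body, a grey plate and a 96:60 outline. I'll confirm that and measure the box in one enlarged crop.

```bash
cat > h.py <<'E'
import numpy as np, cv2
from workcell import camera_params
from scipy.optimize import minimize
def proj(c,P):
    p=camera_params(c); R=cv2.Rodrigues(p["rvec"])[0]
    return cv2.projectPoints(np.asarray(P,float).reshape(-1,3),p["rvec"],p["tvec"],p["K"],np.array([p["k1"],0,0,0]))[0].reshape(-1,2)
def ray(c,uv,z):
    p=camera_params(c); R=cv2.Rodrigues(p["rvec"])[0]
    n=cv2.undistortPoints(np.array([[uv]],float),p["K"],np.array([p["k1"],0,0,0]))[0,0]
    o=-R.T@p["tvec"]; d=R.T@np.array([*n,1]); return o+d*(z-o[2])/d[2]
def box(x,y,a,z0,l=.096,w=.06,h=.024):
    c,s=np.cos(a),np.sin(a)
    return [[x+c*u*l/2-s*v*w/2,y+s*u*l/2+c*v*w/2,z] for u in(-1,1) for v in(-1,1) for z in(z0,z0+h)]
def fit(masks,x0,z0=0.):
    def cost(q):
        t=0
        for c,m in masks.items():
            r=np.zeros((400,640),np.uint8); 
            hull=cv2.convexHull((proj(c,box(*q,z0))*16).astype(np.int32))
            r8=np.zeros((400,640),np.uint8); cv2.fillConvexPoly(r8,hull,255,cv2.LINE_AA,4)
            t+=np.abs(r8/255.-m).sum()
        return t
    best=min((minimize(cost,[x0[0],x0[1],a],method="Nelder-Mead",options=dict(initial_simplex=[[x0[0],x0[1],a],[x0[0]+.01,x0[1],a],[x0[0],x0[1]+.01,a],[x0[0],x0[1],a+.2]])) for a in np.arange(0,3.14,.5)),key=lambda r:r.fun)
    return best.x,best.fun
E
python3 - <<'E'
from h import *
from workcell import silhouettes
M={}
for c,cen in(("top",(421,190)),("side",(257,183))):
    for d in silhouettes(c,"block"):
        m=d["mask"]; yx=np.argwhere(m).mean(0)
        if abs(yx[::-1]-cen).max()<8: M[c]=m; print(c,yx,m.sum(),d["p"])
x0=ray("top",(421,190),.02); print(x0)
for k in (M,*[{c:M[c]} for c in M]): print(list(k),fit(k,x0))
a=cv2.imread("pics/top0.png")[175:285,250:450]
cv2.imwrite("pics/exp.png",cv2.resize(a,(800,440),interpolation=cv2.INTER_CUBIC))
E
```

```text
side [183.46062053 256.38424821] 419 0.71
[ 0.6508671  -0.25121597  0.02      ]
['side'] (array([ 0.64864795, -0.2559681 ,  1.62308627]), np.float64(66.74901960784314))
['side'] (array([ 0.64864795, -0.2559681 ,  1.62308627]), np.float64(66.74901960784314))
```

View pics/exp.png

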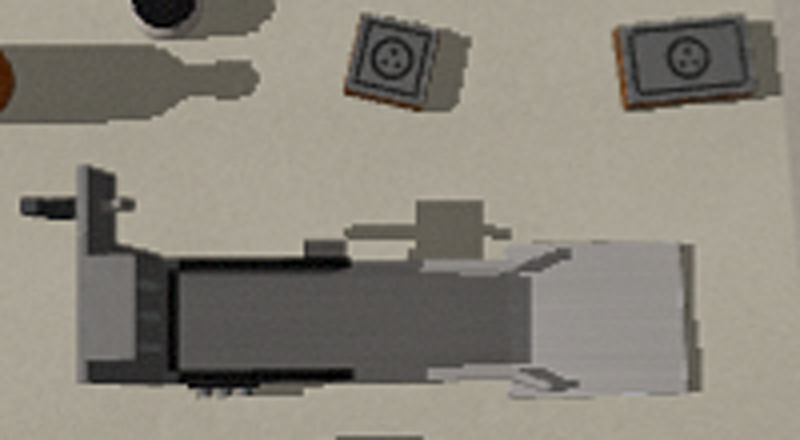

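The crop confirms the long grey block (centre about crop (688,60), full (422,190)). The apron's end corners are at crop (680,243) and (689,393), and the deck edge is at column 531.

```bash
python3 - <<'E'
from h import *
f=lambda u,v,z: ray("top",((u+.5)/4-.5+250,(v+.5)/4-.5+175),z)
B=np.array([f(*p,.024) for p in((620,28),(745,15),(755,92),(630,105))])
print("block",B.mean(0),B.round(4).tolist(), np.arctan2(*(B[0]-B[1]+B[3]-B[2])[[1,0]]))
A=np.array([f(*p,.012) for p in((680,243),(689,393),(531,275),(531,375))]); print(A.round(4))
e=(A[0]+A[1])/2; rf=(A[2]+A[3])/2
C=np.array([f(*p,.012) for p in((531,243),(510,397))]); print(C.round(4))
# deck-edge lines: left wall / right wall of chamber inner, deck near stop
D=np.array([f(178,275,.05),f(178,366,.05)]); print("stop approx",D.round(4))
print("len",np.linalg.norm(e-rf),"width",np.linalg.norm(A[0]-A[1]),"yaw", np.arctan2(*(rf-e)[[1,0]]), np.arctan2(*(D.mean(0)-e)[[1,0]]),"apr",(e+rf)/2)
E
```

```text
block [ 0.65127887 -0.25183317  0.024     ] [[0.6743, -0.2028, 0.024], [0.6855, -0.2949, 0.024], [0.6281, -0.3005, 0.024], [0.6172, -0.2091, 0.024]] 1.6908487006425572
[[ 0.5184 -0.246   0.012 ]
 [ 0.4109 -0.2502  0.012 ]
 [ 0.4937 -0.1378  0.012 ]
 [ 0.4222 -0.1373  0.012 ]]
[[ 0.5169 -0.138   0.012 ]
 [ 0.4064 -0.1222  0.012 ]]
stop approx [[0.487  0.1142 0.05  ]
 [0.4239 0.1127 0.05  ]]
len 0.1107305112883731 width 0.10751905585030933 yaw 1.6312797777554242 1.5963392991693928 apr [ 0.46130988 -0.19283464  0.012     ]
```

```bash
cat >> h.py <<'E'
from workcell import status
from scipy.spatial.transform import Rotation as Ro
def go(x,y,z,yaw):
    s=status.observe(); p=s["position"]; R=Ro.from_euler("xyz",s["tool_rot"]).as_matrix()
    d=R.T@(np.array([x,y,z])-p)/.06; cy=s["tool_rot"][2]
    tw=-((yaw-cy+np.pi)%(2*np.pi)-np.pi)*180/np.pi/8
    print("t",round(s["clock"],2),"pos",p.round(4),"rot",s["tool_rot"].round(3),"q",s["qpos"].round(2),"F",s["force"].round(1),"grip",round(s["grip_width"],4),s["finger_force"],"\nGO",d.round(2),"twist",round(tw,2),"steps",round(np.linalg.norm(d)/1.04,1))
E
python3 -m creep '[[-0.68,-0.66,-0.4,1,1],[-1.36,-1.32,-0.8,2,1],[-2.04,-1.98,-1.2,3,1],[-2.72,-2.64,-1.6,4,1],[-3.4,-3.3,-2,5,1]]'
python3 -c "
from h import *
go(.651,-.252,.2,1.69)"
```

```text
clock: 1.32
position: [0.3182, 0.3492, 0.3345]
tool_rot: [3.141, -0.001, 2.149]
force: [1.4, 0.6, 0.0]
grip_width: 0.0855
finger_force: 0.0
t 1.32 pos [0.3182 0.3492 0.3345] rot [ 3.141e+00 -1.000e-03  2.149e+00] q [-1.13  0.15  0.2   1.82 -0.03  1.17 -0.34] F [1.4 0.6 0. ] grip 0.0855 0.0 
GO [-11.42  -0.83   2.24] twist 3.29 steps 11.2
```

```bash
python3 -m creep '[[-1,-0.08,0,0.7,1],[-2,-0.16,0,1.4,1],[-3,-0.24,0,2.1,1],[-4,-0.32,0,2.8,1],[-5,-0.4,0,3.3,1]]'
python3 -c "
from h import *
go(.651,-.252,.2,1.69)"
```

```text
clock: 1.95
position: [0.4632, 0.0854, 0.3339]
tool_rot: [3.141, -0.001, 1.69]
force: [0.7, 1.0, -0.2]
grip_width: 0.0856
finger_force: 0.0
t 1.95 pos [0.4632 0.0854 0.3339] rot [ 3.141e+00 -1.000e-03  1.690e+00] q [-0.73  0.16  0.49  1.84 -0.08  1.16 -0.09] F [ 0.7  1.  -0.2] grip 0.0856 0.0 
GO [-5.96  2.43  2.23] twist 0.0 steps 6.5
```

```bash
python3 -m creep '[[-0.9,0.36,0.2,0,1],[-1.8,0.72,0.5,0,1],[-2.7,1.1,0.8,0,1],[-3.6,1.46,1.1,0,1],[-4.5,1.82,1.4,0,1]]'
python3 -m creep '[[-0.8,0.3,0.4,0,1],[-1.46,0.6,0.8,0,1],[-1.46,0.6,1.4,0,1],[-1.46,0.6,1.6,0,1],[-1.46,0.6,1.6,0,1]]'
python3 - <<'E'
from h import *
from workcell import grab_frame
go(.651,-.252,.012,1.69)
a=grab_frame("top")[150:240,370:490]
cv2.imwrite("pics/g.png",cv2.resize(a,(720,540),interpolation=cv2.INTER_CUBIC))
E
```

```text
clock: 2.58
position: [0.6047, -0.169, 0.2488]
tool_rot: [3.141, -0.0, 1.693]
force: [1.2, 2.1, 0.5]
grip_width: 0.0856
finger_force: 0.0
clock: 3.2
position: [0.6502, -0.2494, 0.1536]
tool_rot: [-3.141, -0.0, 1.693]
force: [0.7, -0.2, -0.1]
grip_width: 0.0853
finger_force: 0.0
t 3.2 pos [ 0.6502 -0.2494  0.1536] rot [-3.141 -0.     1.693] q [-0.    0.75  0.49  1.46 -0.39  1.02  0.7 ] F [ 0.7 -0.2 -0.1] grip 0.0853 0.0 
GO [-0.04  0.01  2.36] twist 0.02 steps 2.3
```

View pics/g.png

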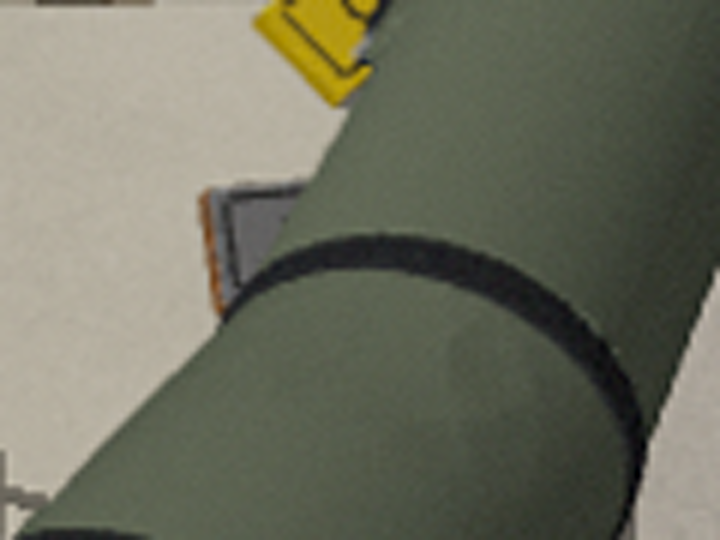

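The arm hides the block from above; only its left end shows, at crop (200–300, 185–320), where I expected it. Descending.

```bash
python3 -m creep '[[-0.04,0,0.7,0,1],[-0.04,0,1.4,0,1],[-0.04,0,1.9,0,1],[-0.04,0,2.2,0,1],[-0.04,0,2.34,0,1]]' 40
python3 -m creep '[[0,0,0,0,0.4],[0,0,0,0,0.4],[0,0,0,0,0.4],[0,0,0,0,0.4],[0,0,0,0,0.4]]' 40
python3 -c "
from h import *
go(.651,-.252,.012,1.69)"
```

```text
clock: 3.88
position: [0.6511, -0.2524, 0.0136]
tool_rot: [3.141, 0.0, 1.693]
force: [1.3, -0.6, -0.8]
grip_width: 0.0854
finger_force: 0.0
clock: 4.5
position: [0.6506, -0.2525, 0.0133]
tool_rot: [3.141, 0.0, 1.693]
force: [-0.4, 0.4, -0.7]
grip_width: 0.0341
finger_force: 0.0
t 4.5 pos [ 0.6506 -0.2525  0.0133] rot [3.141 0.    1.693] q [ 0.04  0.92  0.41  1.52 -0.46  0.79  0.76] F [-0.4  0.4 -0.7] grip 0.0341 0.0 
GO [0.01 0.01 0.02] twist 0.02 steps 0.0
```

```bash
python3 - <<'E'
from h import *
from workcell import grab_frame
a=grab_frame("side")[130:230,190:340]
cv2.imwrite("pics/g2.png",cv2.resize(a,(750,500),interpolation=cv2.INTER_CUBIC))
print(proj("side",[[.6506,-.2525,.0133]]), proj("side",box(.6513,-.2518,1.69,0)).round(0).tolist())
E
```

```text
[[256.05858279 183.46754641]] [[242.0, 183.0], [241.0, 178.0], [257.0, 177.0], [256.0, 172.0], [256.0, 197.0], [255.0, 191.0], [271.0, 190.0], [270.0, 185.0]]
```

View pics/g2.png

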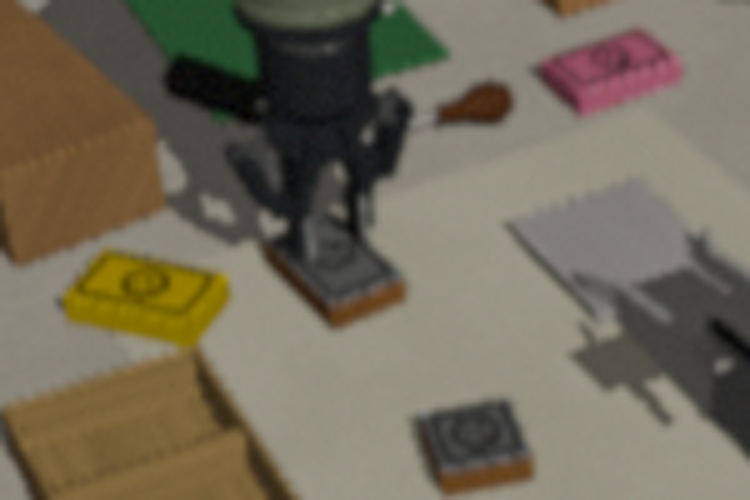

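The picture shows the fingers closed on top of the plate, with tips at crop (305,250) and (350,220), and the block undisturbed at (335,270). So the open tips stand too high. I'll lift, open and go deeper.

```bash
python3 -m creep '[[0,0,-0.5,0,1],[0,0,-0.5,0,1],[0,0,-0.5,0,1],[0,0,-0.5,0,1],[0,0,-0.5,0,1]]' 40
python3 -m creep '[[0,0,0.5,0,1],[0,0,0.6,0,1],[0,0,0.65,0,1],[0,0,0.7,0,1],[0,0,0.7,0,1]]'
python3 -m creep '[[0,0,0,0,0.66],[0,0,0,0,0.62],[0,0,0,0,0.58],[0,0,0,0,0.58]]'

```

```text
clock: 5.18
position: [0.6503, -0.2524, 0.0426]
tool_rot: [-3.141, -0.0, 1.693]
force: [0.1, 0.1, -0.4]
grip_width: 0.0851
finger_force: 0.0
clock: 5.8
position: [0.6508, -0.2525, 0.0015]
tool_rot: [3.141, 0.0, 1.693]
force: [0.3, 0.1, 0.1]
grip_width: 0.0855
finger_force: 0.0
clock: 6.3
position: [0.652, -0.2527, 0.0033]
tool_rot: [3.139, 0.001, 1.693]
force: [-1.2, 2.9, 22.1]
grip_width: 0.0497
finger_force: 11.0
```

```bash
python3 - <<'E'
from h import *
from workcell import grab_frame
a=grab_frame("side")[160:210,220:300]
cv2.imwrite("pics/g3.png",cv2.resize(a,(800,500),interpolation=cv2.INTER_CUBIC))
go(.651,-.252,.012,1.69)
E
```

```text
t 6.35 pos [ 0.6521 -0.2527  0.0033] rot [3.138e+00 1.000e-03 1.693e+00] q [ 0.05  0.93  0.4   1.52 -0.47  0.78  0.76] F [-0.9  2.6 21.4] grip 0.0493 11.017340077960398 
GO [ 0.01 -0.02 -0.15] twist 0.02 steps 0.1
```

View pics/g3.png

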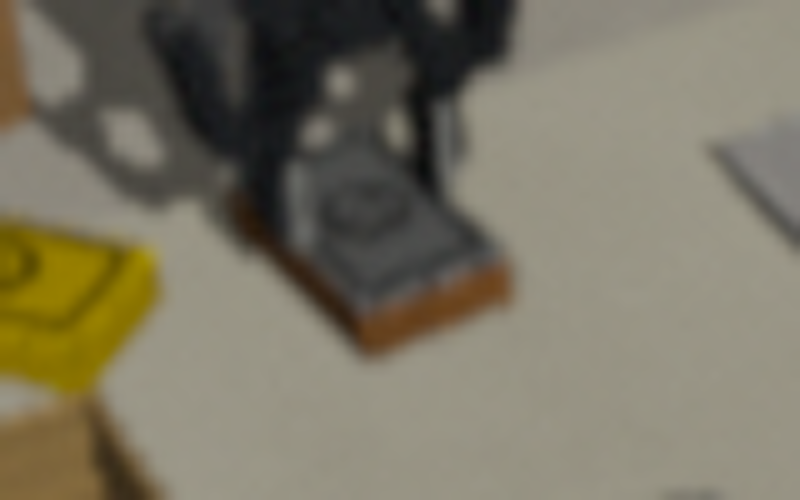

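```bash
python3 -m creep '[[0,0,-0.2,0,1],[0,0,-0.2,0,1],[0,0,-0.2,0,1],[0,0,-0.2,0,1]]' 40
python3 -m creep '[[0,0,0.15,0,1],[0,0,0.2,0,1],[0,0,0.25,0,1],[0,0,0.25,0,1]]'
python3 -m creep '[[0,0,0.03,0,1],[0,0,0.06,0,1],[0,0,0.06,0,1]]'

```

```text
clock: 6.85
position: [0.6503, -0.2524, 0.0127]
tool_rot: [-3.141, -0.0, 1.693]
force: [0.4, -0.6, -0.2]
grip_width: 0.0852
finger_force: 0.0
clock: 7.35
position: [0.6504, -0.2524, -0.0022]
tool_rot: [-3.141, -0.0, 1.693]
force: [-1.1, -0.3, -0.2]
grip_width: 0.0858
finger_force: 0.0
clock: 7.72
position: [0.6505, -0.2524, -0.0056]
tool_rot: [-3.141, -0.0, 1.693]
force: [0.6, 0.6, -1.0]
grip_width: 0.0855
finger_force: 0.0
```

```bash
python3 -m creep '[[0,0,0.05,0,1],[0,0,0.08,0,1],[0,0,0.08,0,1]]'

```

```text
clock: 8.1
position: [0.6504, -0.2524, -0.0105]
tool_rot: [-3.141, -0.0, 1.693]
force: [-0.0, -0.9, -0.1]
grip_width: 0.0855
finger_force: 0.0
```

```bash
python3 - <<'E'
from h import *
from workcell import grab_frame, silhouettes
a=grab_frame("side")[150:210,210:300]
cv2.imwrite("pics/g4.png",cv2.resize(a,(795,530),interpolation=cv2.INTER_CUBIC))
for s in (-1,1):
  for z in (0,.024):
    c=np.array([np.sin(1.693),-np.cos(1.693),0]); P=np.array([.6505,-.2524,z])+s*.0427*c
    print(s,z,((proj("side",P)[0]-[210,150]+.5)*795/90).round())
print(((proj("side",box(.6513,-.2518,1.69,0))-[210,150]+.5)*795/90).round().tolist())
E
```

```text
-1 0 [506. 289.]
-1 0.024 [502. 241.]
1 0 [320. 366.]
1 0.024 [314. 317.]
[[287.0, 296.0], [281.0, 248.0], [417.0, 245.0], [412.0, 197.0], [409.0, 417.0], [404.0, 368.0], [542.0, 361.0], [538.0, 312.0]]
```

View pics/g4.png

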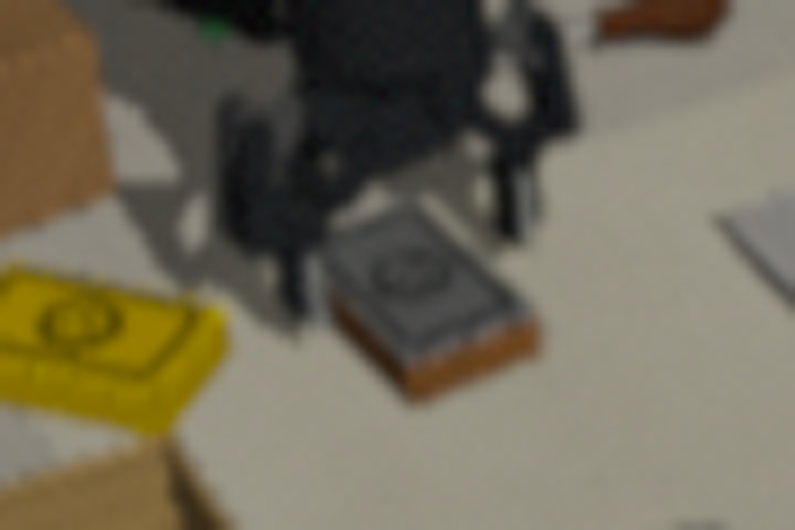

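The picture shows the open tips at crop (305,325) and (515,240), about 20 mm above the bench although the TCP reads −10 mm. So the tips really stand about 33 mm (open) to 21 mm (50 mm opening) behind the reported TCP. I'll go by that.

```bash
python3 -m creep '[[0,0,0.05,0,1],[0,0,0.1,0,1],[0,0,0.14,0,1],[0,0,0.14,0,1]]'
python3 -m creep '[[0,0,0,0,0.75],[0,0,0,0,0.7],[0,0,0,0,0.66],[0,0,0,0,0.62],[0,0,0,0,0.6]]' 40

```

```text
clock: 8.65
position: [0.6504, -0.2524, -0.0189]
tool_rot: [-3.141, -0.0, 1.693]
force: [-0.1, -0.1, 0.1]
grip_width: 0.0857
finger_force: 0.0
clock: 9.28
position: [0.6507, -0.2525, -0.0182]
tool_rot: [3.141, 0.0, 1.693]
force: [-1.0, 1.2, 5.9]
grip_width: 0.0592
finger_force: 44.0
```

```bash
python3 -m creep '[[0,0,-0.3,0,0.5],[0,0,-0.7,0,0.5],[0,0,-1.1,0,0.5],[0,0,-1.4,0,0.5],[0,0,-1.4,0,0.5]]' 50
python3 -c "
from h import *
go(.463,-.193,.03,1.596)"
```

```text
clock: 9.9
position: [0.6514, -0.2527, 0.0672]
tool_rot: [3.139, 0.001, 1.693]
force: [1.5, 0.8, -1.5]
grip_width: 0.0591
finger_force: 55.9
t 9.9 pos [ 0.6514 -0.2527  0.0672] rot [3.139e+00 1.000e-03 1.693e+00] q [ 0.03  0.85  0.44  1.51 -0.43  0.88  0.74] F [ 1.5  0.8 -1.5] grip 0.0591 55.91346502304077 
GO [ 1.37 -3.    0.61] twist 0.69 steps 3.2
```

```bash
python3 -m creep '[[0.35,-0.8,0,0.2,0.5],[0.7,-1.6,0,0.4,0.5],[1.05,-2.3,0,0.6,0.5],[1.37,-3,0.3,0.7,0.5],[1.37,-3,0.6,0.7,0.5]]'
python3 -m creep '[[0,0,0,0,0.5]]'
python3 - <<'E'
from h import *
from workcell import grab_frame
go(.463,-.193,-.006,1.596)
T=np.hstack([cv2.resize(grab_frame("top")[200:300,350:450],(400,400),interpolation=cv2.INTER_CUBIC),cv2.resize(grab_frame("side")[150:250,270:370],(400,400),interpolation=cv2.INTER_CUBIC)])
cv2.imwrite("pics/p1.png",T)
E
```

```text
clock: 10.52
position: [0.4588, -0.1916, 0.0288]
tool_rot: [-3.139, -0.001, 1.594]
force: [1.5, -0.7, -1.7]
grip_width: 0.0591
finger_force: 55.9
clock: 10.65
position: [0.4611, -0.1925, 0.0284]
tool_rot: [-3.14, -0.001, 1.595]
force: [-0.5, 0.5, -0.8]
grip_width: 0.0585
finger_force: 55.8
t 10.65 pos [ 0.4611 -0.1925  0.0284] rot [-3.140e+00 -1.000e-03  1.595e+00] q [-0.01  0.67  0.39  2.07 -0.52  0.5   0.79] F [-0.5  0.5 -0.8] grip 0.0585 55.83722770214081 
GO [-0.01  0.03  0.57] twist -0.01 steps 0.6
```

View pics/p1.png

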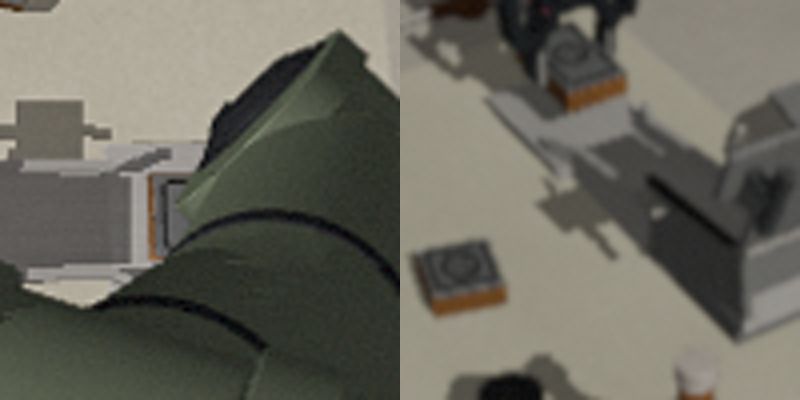

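The block hangs lined up over the apron. In the left half its front end spans rows 173–258 and the channel spans 165–268. Lowering it now.

```bash
python3 -m creep '[[0,0,0.25,0,0.5],[0,0,0.45,0,0.5],[0,0,0.53,0,0.5],[0,0,0.57,0,0.5],[0,0,0.57,0,0.5]]'

```

```text
clock: 11.38
position: [0.4619, -0.1929, -0.0049]
tool_rot: [-3.142, 0.0, 1.595]
force: [0.3, 0.3, -1.5]
grip_width: 0.0592
finger_force: 56.0
```

```bash
python3 -m creep '[[0,0,0.02,0,0.5],[0,0,0.04,0,0.5],[0,0,0.04,0,0.5]]'

```

```text
clock: 11.75
position: [0.4621, -0.1928, -0.0063]
tool_rot: [3.141, -0.0, 1.595]
force: [-5.2, 3.0, 25.7]
grip_width: 0.0586
finger_force: 59.0
```

```bash
python3 -m creep '[[0,0,-0.02,0,0.5],[0,0,-0.02,0,0.8],[0,0,-0.02,0,1],[0,0,-0.02,0,1],[0,0,-0.02,0,1]]'
python3 -m creep '[[0,0,-0.3,0,1],[0,0,-0.8,0,1],[0,0,-1.2,0,1],[-0.9,0,-1.6,0,0.5],[-1.8,0,-1.6,0,0]]'
python3 -c "
from h import *
go(.465,-.275,.03,1.596)"

```

```text
clock: 12.38
position: [0.4619, -0.1928, -0.0062]
tool_rot: [-3.141, 0.0, 1.595]
force: [-0.1, 0.2, 0.1]
grip_width: 0.0855
finger_force: 0.0
clock: 13.0
position: [0.4657, -0.302, 0.0917]
tool_rot: [3.139, 0.001, 1.597]
force: [1.7, 0.5, -0.2]
grip_width: 0.0513
finger_force: 0.0
t 13.0 pos [ 0.4657 -0.302   0.0917] rot [3.139e+00 1.000e-03 1.597e+00] q [ 0.13  0.63  0.48  1.91 -0.43  0.7   0.89] F [ 1.7  0.5 -0.2] grip 0.0513 0.0 
GO [ 0.45 -0.    1.03] twist 0.01 steps 1.1
```

```bash
python3 -m creep '[[0,0,0.5,0,0],[0,0,1,0,0],[0,0,1.3,0,0],[0,0,1.44,0,0],[0,0,1.44,0,0]]'
python3 -m creep '[[0.5,0,0,0,0],[0.9,0,0,0,0],[1.2,0,0,0,0],[1.5,0,0,0,0],[1.8,0,0,0,0]]'
python3 -m creep '[[0.3,0,0,0,0],[0.6,0,0,0,0],[0.9,0,0,0,0],[0.95,0,0,0,0],[0.95,0,0,0,0]]'
python3 -c "
from h import *
go(.458,.006,.028,1.596)"

```

```text
clock: 13.62
position: [0.4645, -0.3008, 0.0036]
tool_rot: [-3.141, 0.0, 1.595]
force: [0.0, 0.2, 0.3]
grip_width: 0.0
finger_force: 0.0
clock: 14.25
position: [0.4622, -0.1923, 0.0039]
tool_rot: [3.141, 0.001, 1.595]
force: [0.6, -2.4, 2.6]
grip_width: 0.0001
finger_force: 1.5
clock: 14.88
position: [0.4604, -0.1355, 0.0034]
tool_rot: [-3.141, -0.0, 1.596]
force: [-0.4, 0.1, -0.0]
grip_width: -0.0001
finger_force: 0.0
t 14.88 pos [ 0.4604 -0.1355  0.0034] rot [-3.141 -0.     1.596] q [-0.1   0.7   0.36  2.13 -0.59  0.41  0.76] F [-0.4  0.1 -0. ] grip -0.0001 0.0 
GO [ 2.36  0.02 -0.41] twist -0.0 steps 2.3
```

```bash
python3 -m creep '[[0.25,0,-0.05,0,0],[0.55,0,-0.095,0,0],[0.85,0,-0.14,0,0],[1.15,0,-0.19,0,0],[1.45,0,-0.235,0,0]]'
python3 -m creep '[[0.25,0,-0.04,0,0],[0.45,0,-0.07,0,0],[0.6,0,-0.095,0,0],[0.7,0,-0.11,0,0],[0.72,0,-0.115,0,0]]'
python3 - <<'E'
from h import *
from workcell import grab_frame
go(.458,.006,.028,1.596)
T=np.hstack([cv2.resize(grab_frame("top")[200:300,260:360],(400,400),interpolation=cv2.INTER_CUBIC),cv2.resize(grab_frame("side")[150:250,290:390],(400,400),interpolation=cv2.INTER_CUBIC)])
cv2.imwrite("pics/p2.png",T)
E
```

```text
clock: 15.5
position: [0.4584, -0.0481, 0.0179]
tool_rot: [3.141, 0.0, 1.595]
force: [0.6, -4.0, 3.4]
grip_width: -0.0004
finger_force: 2.2
clock: 16.12
position: [0.4574, -0.0054, 0.0246]
tool_rot: [3.141, 0.0, 1.595]
force: [0.6, -3.5, 1.6]
grip_width: 0.0001
finger_force: 1.8
t 16.12 pos [ 0.4574 -0.0054  0.0246] rot [3.141 0.    1.595] q [-0.43  0.65  0.42  2.18 -0.62  0.43  0.51] F [ 0.6 -3.5  1.6] grip 0.0001 1.841251712758094 
GO [ 0.19  0.02 -0.06] twist -0.01 steps 0.2
```

Pushing steadily at 3–4 N. The last bit goes in small steps until the force shows the stop.

```bash
python3 -m creep '[[0.04,0,-0.006,0,0],[0.08,0,-0.012,0,0],[0.12,0,-0.018,0,0],[0.12,0,-0.018,0,0]]'
python3 -m creep '[[0.03,0,-0.005,0,0],[0.06,0,-0.01,0,0],[0.06,0,-0.01,0,0]]'

```

```text
clock: 16.73
position: [0.4571, 0.0019, 0.0256]
tool_rot: [-3.141, -0.0, 1.596]
force: [0.0, -0.5, 0.6]
grip_width: -0.0
finger_force: 0.4
clock: 17.1
position: [0.457, 0.0054, 0.0262]
tool_rot: [-3.141, -0.0, 1.595]
force: [-1.2, -1.1, 0.3]
grip_width: 0.0002
finger_force: 0.1
```

```bash
python3 -m creep '[[0.03,0,-0.005,0,0],[0.06,0,-0.01,0,0],[0.06,0,-0.01,0,0]]'
python3 -m creep '[[0.03,0,-0.005,0,0],[0.06,0,-0.01,0,0],[0.06,0,-0.01,0,0]]'

```

```text
clock: 17.48
position: [0.457, 0.009, 0.0268]
tool_rot: [-3.142, -0.0, 1.595]
force: [0.7, -0.4, -0.2]
grip_width: -0.0002
finger_force: 0.0
clock: 17.85
position: [0.4572, 0.0099, 0.0275]
tool_rot: [3.14, 0.003, 1.593]
force: [1.5, -18.1, -2.3]
grip_width: 0.0
finger_force: 8.7
```

The wrist force jumped to 18 N, so the block is at the stop. I'll back off, rise and cross over the lid.

```bash
python3 -m creep '[[-0.25,0,0.04,0,0],[-0.7,0,0,0,0],[-0.7,0,-0.9,0,0],[-0.7,0,-1.8,0,0],[-0.7,0,-2.7,0,0]]'
python3 -m creep '[[0,0,-0.8,0,0],[0,0,-1.5,0,0],[0,0,-1.7,0,0],[0,0,-1.7,0,0]]'
python3 - <<'E'
from h import *
from workcell import grab_frame
go(.445,.26,.29,1.596)
a=grab_frame("top")
T=np.hstack([cv2.resize(a[200:300,240:340],(400,400),interpolation=cv2.INTER_CUBIC),cv2.resize(grab_frame("side")[150:250,300:400],(400,400),interpolation=cv2.INTER_CUBIC)])
cv2.imwrite("pics/p2.png",T)
f=lambda u,v,z: ray("top",((u+.5)/4-.5+250,(v+.5)/4-.5+175),z)
for p in((78,170),(78,382)):
    for z in(.08,.22): print(p,z,f(*p,z).round(3))
E
```

```text
clock: 18.48
position: [0.4575, -0.0297, 0.191]
tool_rot: [-3.141, 0.0, 1.595]
force: [-0.1, 1.2, 0.8]
grip_width: 0.0003
finger_force: 0.0
clock: 18.98
position: [0.458, -0.0293, 0.2914]
tool_rot: [3.141, -0.001, 1.596]
force: [0.7, 0.3, 0.1]
grip_width: 0.0
finger_force: 0.0
t 18.98 pos [ 0.458  -0.0293  0.2914] rot [ 3.141e+00 -1.000e-03  1.596e+00] q [-0.76  0.22  0.84  1.94 -0.19  1.06  0.18] F [0.7 0.3 0.1] grip 0.0 0.0 
GO [ 4.83 -0.1   0.03] twist -0.0 steps 4.6
(78, 170) 0.08 [0.556 0.183 0.08 ]
(78, 170) 0.22 [0.536 0.165 0.22 ]
(78, 382) 0.08 [0.411 0.178 0.08 ]
(78, 382) 0.22 [0.409 0.161 0.22 ]
```

View pics/p2.png

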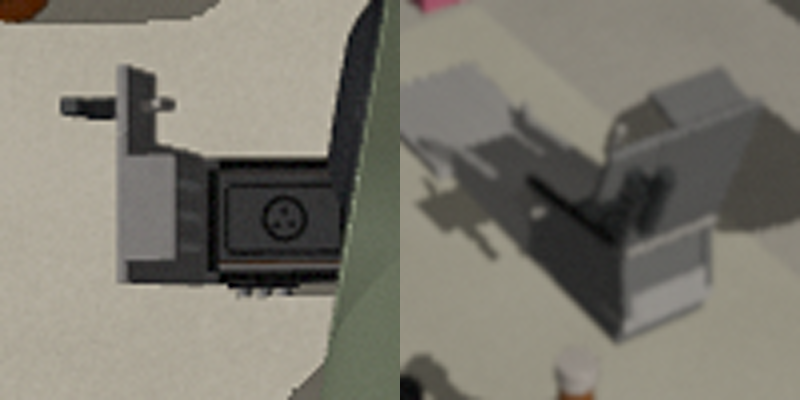

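The picture shows the block seated against the stop, front at column 222 next to the stop line at about 215, centred in the channel. Moving behind the lid.

```bash
python3 -m creep '[[1,0,0,0,0],[2,0,0,0,0],[3,0,0,0,0],[4,-0.05,0,0,0],[4.8,-0.1,0,0,0]]'
python3 -m creep '[[0,0,0.5,0,0],[0,0,1.2,0,0],[0,0,1.7,0,0],[0,0,1.8,0,0],[0,0,1.8,0,0]]'
python3 -c "
from h import *
go(.446,.115,.18,1.596)"

```

```text
clock: 19.7
position: [0.444, 0.2603, 0.2899]
tool_rot: [-3.14, 0.001, 1.596]
force: [1.4, -0.2, 0.5]
grip_width: 0.0001
finger_force: 0.0
clock: 20.32
position: [0.445, 0.2578, 0.1833]
tool_rot: [-3.141, 0.001, 1.595]
force: [-0.0, 0.4, 0.6]
grip_width: 0.0001
finger_force: 0.0
t 20.32 pos [0.445  0.2578 0.1833] rot [-3.141e+00  1.000e-03  1.595e+00] q [-1.11  0.46  0.63  1.94 -0.35  0.85 -0.27] F [-0.   0.4  0.6] grip 0.0001 0.0 
GO [-2.38 -0.04  0.06] twist -0.01 steps 2.3
```

```bash
python3 -m creep '[[-0.5,0,0,0,0],[-0.9,0,0,0,0],[-1.2,-0.02,0,0,0],[-1.4,-0.02,0,0,0],[-1.6,-0.03,0,0,0]]'
python3 -m creep '[[-0.2,0,0,0,0],[-0.4,0,0,0,0],[-0.6,0,0,0,0],[-0.7,0,0,0,0],[-0.8,0,0,0,0]]'
python3 -m creep '[[0,0,-0.1,0,0],[0.3,0,-0.5,0,0],[0.3,0,-1,0,0],[0.3,0,-1.4,0,0],[0.3,0,-1.4,0,0]]'
python3 -m creep '[[0,0,0,0,0],[0,0,0,0,0],[0,0,0,0,0],[0,0,0,0,0],[0,0,0,0,0]]'
python3 - <<'E'
from h import *
from workcell import grab_frame, search_frame
import math
go(.52,0,.25,1.596)
a=grab_frame("top");b=grab_frame("side")
for c in("top","side"):
  for n in("t_handle","lid"): print(c,n,[([round(v*w,1) for v,w in zip(d["extent"],(640,400,640,400))],round(d["p"],2)) for d in search_frame(c,n)])
T=np.hstack([cv2.resize(a[200:300,240:340],(400,400),interpolation=cv2.INTER_CUBIC),cv2.resize(b[150:250,290:390],(400,400),interpolation=cv2.INTER_CUBIC)])
cv2.imwrite("pics/p3.png",T)
E
```

```text
clock: 20.95
position: [0.4457, 0.1622, 0.1837]
tool_rot: [3.141, -0.001, 1.596]
force: [0.6, 2.5, 1.3]
grip_width: 0.0
finger_force: 0.8
clock: 21.58
position: [0.4466, 0.1137, 0.1833]
tool_rot: [-3.141, 0.0, 1.595]
force: [-0.4, 0.1, -0.3]
grip_width: 0.0004
finger_force: 0.0
clock: 22.2
position: [0.4468, 0.1328, 0.2689]
tool_rot: [3.139, -0.002, 1.596]
force: [-0.2, -0.3, -1.3]
grip_width: -0.0
finger_force: 0.0
clock: 22.82
position: [0.4462, 0.1321, 0.2673]
tool_rot: [-3.141, 0.0, 1.595]
force: [-0.0, 0.3, -0.1]
grip_width: -0.0001
finger_force: 0.0
t 22.82 pos [0.4462 0.1321 0.2673] rot [-3.141  0.     1.595] q [-1.02  0.25  0.73  1.96 -0.2   1.   -0.17] F [-0.   0.3 -0.1] grip -0.0001 0.0 
GO [-2.23  1.18  0.29] twist -0.01 steps 2.4
top t_handle [([319.3, 224.1, 340.8, 234.5], 0.43)]
top lid [([299.9, 221.9, 341.8, 268.8], 0.79)]
side t_handle [([323.5, 182.5, 334.5, 199.9], 0.59), ([292.8, 163.1, 380.0, 237.4], 0.49)]
side lid [([320.1, 184.3, 376.6, 213.5], 0.73)]
```

```bash
python3 -m creep '[[-0.5,0,-0.3,0,0.2],[-1.2,0.1,-0.3,0,0.4],[-2,0.2,-0.3,0,0.6],[-2.9,0.3,-0.3,0,0.6],[-3.8,0.4,-0.3,0,0.6]]'
python3 -m creep '[[-0.5,0,0,0,0.4],[-1,0,0,0,0.4],[-1,0,0,0,0.4]]'
python3 - <<'E'
from h import *
from workcell import grab_frame, silhouettes
go(.52,0.02,.2,1.596)
for c in("top","side"):
  im=grab_frame(c); cv2.imwrite(f"pics/{c}9.png",im)
  for d in silhouettes(c,"t_handle"):
    m=d["mask"]; ys,xs=np.nonzero(m); print(c,round(d["p"],2),m.sum(),xs.min(),xs.max(),ys.min(),ys.max(),xs.mean(),ys.mean(), cv2.minAreaRect(np.c_[xs,ys].astype(np.float32)))
  print(ray(c,(xs.mean(),ys.mean()),.105))
a,b=cv2.imread("pics/top9.png"),cv2.imread("pics/side9.png")
cv2.imwrite("pics/p4.png",np.hstack([cv2.resize(a[205:275,285:355],(400,400),interpolation=cv2.INTER_CUBIC),cv2.resize(b[160:230,310:380],(400,400),interpolation=cv2.INTER_CUBIC)]))
E
```

```text
clock: 23.75
position: [0.4759, -0.0967, 0.2855]
tool_rot: [3.141, -0.0, 1.596]
force: [1.0, -0.3, 0.5]
grip_width: 0.0511
finger_force: 0.0
clock: 24.12
position: [0.4768, -0.1572, 0.2854]
tool_rot: [-3.142, 0.001, 1.592]
force: [0.1, 1.3, 0.3]
grip_width: 0.0346
finger_force: 0.0
t 24.12 pos [ 0.4768 -0.1572  0.2854] rot [-3.142e+00  1.000e-03  1.592e+00] q [-0.44  0.33  0.83  1.85 -0.27  1.08  0.52] F [0.1 1.3 0.3] grip 0.0346 0.0 
GO [2.94 0.78 1.42] twist -0.03 steps 3.2
top 0.46 104 320 342 227 232 331.1057692307692 229.14423076923077 ((331.0, 229.5), (5.0, 22.0), 90.0)
[0.52218992 0.01240676 0.105     ]
[0.59645044 0.16160012 0.105     ]
```

View pics/p4.png

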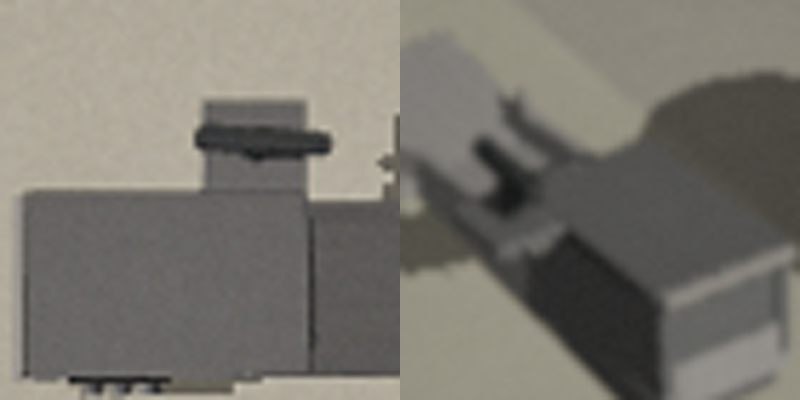

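The lid is shut. In the left half the bar runs from crop (195,137) to (330,143), so its centre is at world (0.522, 0.0135) and it is turned about 0.07 rad. I'll straddle it with a slack fork grip and turn it.

```bash
python3 -m creep '[[0.8,0.2,0.1,0.2,0.4],[1.6,0.4,0.2,0.45,0.4],[2.4,0.6,0.5,0.45,0.4],[2.84,0.78,1,0.45,0.4],[2.84,0.78,1.5,0.45,0.4]]' 20
python3 -m creep '[[0,0,0,0,0.4]]'
python3 -c "
from h import *
go(.522,.0135,.082,1.527)"

```

```text
clock: 24.95
position: [0.5202, 0.0199, 0.1943]
tool_rot: [3.142, -0.001, 1.538]
force: [-0.8, -0.3, 0.7]
grip_width: 0.034
finger_force: 0.0
clock: 25.08
position: [0.5187, 0.0171, 0.1942]
tool_rot: [-3.139, 0.001, 1.534]
force: [-0.1, -0.6, 1.5]
grip_width: 0.0343
finger_force: 0.0
t 25.07 pos [0.5187 0.0171 0.1942] rot [-3.139e+00  1.000e-03  1.534e+00] q [-0.68  0.47  0.73  1.92 -0.4   0.9   0.21] F [-0.1 -0.6  1.5] grip 0.0343 0.0 
GO [-0.06  0.06  1.87] twist 0.05 steps 1.8
```

```bash
python3 -m creep '[[-0.06,0.05,0.6,0.05,0.4],[-0.06,0.05,1.2,0.05,0.4],[-0.06,0.05,1.6,0.05,0.4],[-0.06,0.05,1.86,0.05,0.4],[-0.06,0.05,1.86,0.05,0.4]]' 20
python3 -m creep '[[0,0,0,0,0.25],[0,0,0,0,0.19],[0,0,0,0,0.19],[0,0,0,0,0.19]]' 20
python3 -c "
from h import *
go(.522,.0135,.082,1.527)"

```

```text
clock: 25.7
position: [0.5228, 0.0126, 0.0841]
tool_rot: [-3.141, -0.0, 1.525]
force: [0.3, -0.8, 0.3]
grip_width: 0.0336
finger_force: 0.0
clock: 26.2
position: [0.5211, 0.0127, 0.0843]
tool_rot: [-3.139, -0.001, 1.525]
force: [-10.0, -0.7, 4.6]
grip_width: 0.0162
finger_force: 5.5
t 26.2 pos [0.5211 0.0127 0.0843] rot [-3.139e+00 -1.000e-03  1.525e+00] q [-0.56  0.63  0.59  2.   -0.56  0.67  0.34] F [-10.   -0.7   4.6] grip 0.0162 5.488879233598709 
GO [0.01 0.01 0.04] twist -0.01 steps 0.0
```

```bash
python3 -m creep '[[0,-0.05,0,0,0.19],[0,-0.05,0,0,0.19],[0,-0.05,0,0,0.19]]' 20
python3 -m creep '[[0,-0.0,0,0,0.13],[0,0,0,0,0.13],[0,0,0,0,0.13]]' 20

```

```text
clock: 26.58
position: [0.5201, 0.0128, 0.0842]
tool_rot: [3.141, -0.0, 1.525]
force: [0.5, -0.2, -0.2]
grip_width: 0.0162
finger_force: 0.0
clock: 26.95
position: [0.5195, 0.0128, 0.0838]
tool_rot: [-3.141, -0.0, 1.525]
force: [-3.2, 0.6, 4.7]
grip_width: 0.0127
finger_force: 19.8
```

```bash
python3 -m creep '[[0,0,0,0.6,0.17],[0,0,0,1.5,0.17],[0,0,0,2.4,0.17],[0,0,0,3.3,0.17],[0,0,0,4.2,0.17]]' 20
python3 -c "
from h import *
go(.5195,.0128,.083,0.026); print(status.observe()['moment'])"

```

```text
clock: 27.58
position: [0.5182, 0.0127, 0.0834]
tool_rot: [-3.139, 0.001, 0.935]
force: [-11.5, 0.6, 4.3]
grip_width: 0.0146
finger_force: 9.4
t 27.57 pos [0.5182 0.0127 0.0834] rot [-3.139e+00  1.000e-03  9.350e-01] q [-0.66  0.69  0.74  2.01 -0.71  0.72 -0.1 ] F [-11.5   0.6   4.3] grip 0.0146 9.421716684882995 
GO [0.01 0.02 0.01] twist 6.51 steps 0.0
[0.12265861 2.68297927 0.16161621]
```

```bash
python3 -m creep '[[-0.01,-0.015,0,0.9,0.17],[-0.01,-0.015,0,1.8,0.17],[-0.01,-0.015,0,2.7,0.17],[-0.01,-0.015,0,3.6,0.17],[-0.01,-0.015,0,4.5,0.17]]' 20
python3 -c "
from h import *
go(.5195,.0128,.083,0.026); print(status.observe()['moment'])"

```

```text
clock: 28.2
position: [0.5167, 0.0137, 0.0822]
tool_rot: [-3.14, 0.004, 0.308]
force: [-4.7, 1.8, -29.8]
grip_width: 0.0148
finger_force: 24.2
t 28.2 pos [0.5167 0.0137 0.0822] rot [-3.14   0.004  0.308] q [-0.75  0.77  0.9   2.02 -0.86  0.8  -0.59] F [ -4.7   1.8 -29.8] grip 0.0148 24.164014229318127 
GO [ 0.04  0.03 -0.01] twist 2.02 steps 0.0
[0.74201609 1.1744098  0.51721564]
```

```bash
python3 -m creep '[[0,0,0.03,0,0.2],[0,0,0.04,0,0.2],[0,0,0.04,0.6,0.2],[0,0,0.04,1.2,0.2],[0,0,0.05,1.8,0.2]]' 20
python3 -c "
from h import *
go(.5195,.0128,.083,0.026); print(status.observe()['moment'])"

```

```text
clock: 28.82
position: [0.5184, 0.0136, 0.0808]
tool_rot: [-3.14, 0.001, 0.06]
force: [-7.0, 6.8, 7.5]
grip_width: 0.0173
finger_force: 6.4
t 28.82 pos [0.5184 0.0136 0.0808] rot [-3.14e+00  1.00e-03  6.00e-02] q [-0.77  0.8   0.96  2.02 -0.92  0.83 -0.78] F [-7.   6.8  7.5] grip 0.0173 6.442007752193604 
GO [ 0.02  0.01 -0.04] twist 0.25 steps 0.0
[1.53825215 1.61469444 0.08133955]
```

```bash
python3 -m creep '[[0,0,0,0.4,0.2],[0,0,0,0.8,0.2],[0,0,0,0.8,0.2]]' 20
python3 -c "
from h import *
print(status.observe()['moment'])"
python3 -m creep '[[0,0,0,0.4,0.2],[0,0,0,0.8,0.2],[0,0,0,0.8,0.2]]' 20
python3 -c "
from h import *
print(status.observe()['moment'])"

```

```text
clock: 29.2
position: [0.5185, 0.0137, 0.0808]
tool_rot: [-3.14, 0.001, -0.049]
force: [-6.2, 7.1, 4.5]
grip_width: 0.0172
finger_force: 5.5
[1.71341268 1.27197771 0.06919119]
clock: 29.58
position: [0.5186, 0.0138, 0.0807]
tool_rot: [-3.14, 0.001, -0.161]
force: [-5.4, 8.9, 3.6]
grip_width: 0.0172
finger_force: 5.6
[1.83792976 0.99201824 0.06779894]
```

```bash
python3 -m creep '[[0,0,0,0.4,0.2],[0,0,0,0.8,0.2],[0,0,0,0.8,0.2]]' 20
python3 -c "
from h import *
print(status.observe()['moment'])"

```

```text
clock: 29.95
position: [0.5184, 0.0139, 0.0808]
tool_rot: [-3.14, 0.001, -0.272]
force: [-5.0, 7.7, 4.9]
grip_width: 0.0172
finger_force: 17.2
[1.83817133 1.40915983 0.47472564]
```

```bash
python3 -m creep '[[0,0,0,0.2,0.2],[0,0,0,0.4,0.2],[0,0,0,0.4,0.2]]' 20
python3 -c "
from h import *
print(status.observe()['moment'], status.observe()['tool_rot'])"

```

```text
clock: 30.32
position: [0.5183, 0.0139, 0.0808]
tool_rot: [-3.14, 0.002, -0.327]
force: [-6.7, 7.4, 6.4]
grip_width: 0.017
finger_force: 32.4
[1.86372177 1.75799899 1.00270096] [-3.14032444e+00  1.76573172e-03 -3.26897320e-01]
```

The moment climbs to 1 N m, well above the turning torque, so the handle is at its end stop. Releasing and checking.

```bash
python3 -m creep '[[0,0,0,-0.8,0.25],[0,0,0,-1.6,0.35],[0,0,0,-1.8,0.4],[0,0,-0.3,-1.8,0.4],[0,0,-0.9,-1.8,0.4]]' 20
python3 -m creep '[[0,0,-0.9,0,0.4],[0,0,-1.8,0,0.4],[-0.4,-0.4,-2.4,0,0.4],[-1.2,-1,-2.6,0,0.4],[-1.6,-1.6,-2.6,0,0.4]]' 20
python3 - <<'E'
from h import *
from workcell import grab_frame, silhouettes
go(.5195,.0128,.083,0.026)
im=grab_frame("top"); cv2.imwrite("pics/f.png",im)
for n in("t_handle","lid"):
 for d in silhouettes("top",n):
    ys,xs=np.nonzero(d["mask"]); r=cv2.minAreaRect(np.c_[xs,ys].astype(np.float32)); print(n,round(d["p"],2),len(xs),xs.min(),xs.max(),ys.min(),ys.max(),r)
g=cv2.cvtColor(im,cv2.COLOR_BGR2GRAY)[210:250:2,316:348:2]; print(g)
E
```

```text
clock: 30.95
position: [0.5183, 0.0124, 0.1358]
tool_rot: [3.141, 0.001, -0.082]
force: [-0.7, 0.3, 0.9]
grip_width: 0.0343
finger_force: 0.0
clock: 31.58
position: [0.431, 0.1145, 0.292]
tool_rot: [-3.141, -0.001, -0.084]
force: [0.3, 1.3, 0.9]
grip_width: 0.0341
finger_force: 0.0
t 31.57 pos [0.431  0.1145 0.292 ] rot [-3.141e+00 -1.000e-03 -8.400e-02] q [-1.42  0.44  1.41  1.98 -0.49  1.14 -1.46] F [0.3 1.3 0.9] grip 0.0341 0.0 
GO [1.61 1.57 3.48] twist -0.79 steps 4.0
lid 0.74 1050 310 339 220 270 ((324.5, 245.0), (50.0, 29.0), 90.0)
[[169 169 172 169 169 167 169 170 169 169 170 168 169 168 167 171]
 [168 167 173 169 168 171 169 170 167 171 168 171 172 168 170 168]
 [168 169 172 166 172 171 171 170 172 169 168 169 168 169 168 167]
 [169 171 173 170 171 167 172 175 174 171 170 169 169 167 169 169]
 [171 171 174 171 170 174 169  76  77 173 168 171 167 169 169 171]
 [171 171 174 171 169 172 168  63  52 177 173 169 170 169 170 172]
 [172 172 171 131 156 158 157  66  60 162 153 173 171 169 169 171]
 [171 171 120  97  95  98  94  63  51 100  94 150 172 169 172 167]
 [173 173 122  99  99  97  98  62  54 101  99 150 171 171 169 170]
 [171 174 135  99  98  98  80  69  50  67  64 155 172 174 169 171]
 [174 173 135 100 102  96  65  71  49  64  57 125 174 170 173 170]
 [176 173 134  99 100 100  54  71  54  61  57 129 172 170 174 173]
 [170 172 135 101 101 100 100  72  54 104  99 128 173 173 173 172]
 [164 175 134  99 101  98 103  72  58 104  97 132 174 174 175 173]
 [108 121  88  84  84  86  84  74  52  88  80 127 174 176 173 171]
 [ 80  97  94  98  99  99  96  76  49 103  97  75 104 109 104 106]
 [ 84 101 101  96  99  98  99  97  96  99  99  65  84  84  85  82]
 [ 90  96  98  97  99  96  99  94  97  98  99  68  87  88  88  88]
 [ 94  99  99  97 100  97  97  99  98  98  98  70  94  90  90  91]
 [100  99  99  98  96  98  98  97  96  98  99  71  90  91  87  89]]
```

The pixel values show the bar straight across the box (columns 330–332, rows 218–240), so it is latched. Joint 3 is near its limit, so I'll step back a little and hand in.

```bash
python3 -m creep '[[0.2,0.3,-0.1,-0.5,0.4],[0.4,0.6,-0.1,-1,0.4],[0.4,0.6,-0.1,-1,0.4]]'
python3 -c "
from workcell import bot,status
print(status.observe()['qpos'].round(2),status.observe()['force'].round(1)); print(bot.job_done())"
```

```text
clock: 32.1
position: [0.4535, 0.0743, 0.2976]
tool_rot: [-3.141, -0.001, 0.054]
force: [-0.7, 1.3, 0.4]
grip_width: 0.0344
finger_force: 0.0
[-1.27  0.41  1.32  1.94 -0.44  1.13 -1.29] [-0.7  1.3  0.4]
the job is handed in; nothing more can be done
None
```

I handed the job in at 32 s: the long block rests against the top stop, the lid is shut, and the T-handle is turned clockwise to its end stop, but the judge's verdict was not shown to me. I never re-checked the bystanders. Only the block, the lid and the T-handle were handled.

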